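# Take the turned handle out of the lathe

## Task

Wind the crank on the lathe's tailstock handwheel back until the quill is fully home against its stop, leaving the turned wooden tool handle lying in its two V-rests. Then grip the handle, ease it towards the tailstock off the drive centre, lift it straight up about 10 cm and finish while still holding it there in the gripper, steady and level, so that I can look it over. Do not force it, do not tip it, and leave the other things on the bench alone.

Things in the scene. Friction and masses are not known exactly. Their poses are not given: they have to be found in the camera images.
- lathe: small grey bench-top wood lathe, fixed, 475 mm long; origin on the bench under the middle of the work; y axis along the spindle to the headstock (tall end, robot's left), -y to the tailstock and handwheel, z up; spindle axis 130 mm above the bench. Headstock y = +97 to +228 mm, 106 mm wide, top 180 mm above the bench; tailstock y = -98 to -180 mm, top 156 mm, clamp ball at its far side 169 mm
- drive_tip (a point): tip of the drive centre on the spindle axis, pointing to -y; its pin, 6 mm thick, sticks 5 mm into a 12 mm wide, 9 mm deep hole in the butt end of the handle, so the handle must go at least 6 mm towards the tailstock before it can rise; the quill at its stop leaves room for 11 mm
- rest_mid (a point): point midway between the two steel V-rests that carry the handle, 127 mm above the bench, level with their tops (127 and 132 mm); the rests stand 49 mm either side of it along the lathe, are 14 mm thick and 45 mm wide; between them and beside the handle it is open down to the bed, 62 mm above the bench
- wheel_hub (a point): point on the handwheel's axis (which is the spindle axis), 222 mm towards the tailstock end from the lathe's origin, level with the middle of the crank grip; the aluminium wheel is 85 mm across and its outer face lies 29 mm from this point towards the headstock. The point's axes turn with the wheel
- crank_grip_mid (a point): middle of the black revolving crank grip, a rod 16 mm thick and 50 mm long parallel to the spindle axis, sticking out from the outer face of the wheel 30 mm off the wheel's axis; it spins freely on its pin, so it can be held fast while it is carried round the circle. Axes turn with the wheel
- tail_wheel (a joint): angle of the handwheel in rad, larger as the quill goes back; 0 with the crank at the top, 15.71 at the stop; seen from the handwheel end, winding back is anticlockwise (from the top the crank first goes towards the lathe's -x side, the robot's side); about 2 N at the crank turns it, and it stays where it is left
- tail_quill (a joint): travel of the quill in m, coupled to the handwheel, 8 mm a turn; at the start between 0 and 6 mm, with its point 9 to 3 mm inside the ferrule; at 20 mm it is fully back at the stop and its point stands 11 mm clear of the ferrule
- handle_mid (a point): balance point of the turned wooden handle, on its axis, the place to grip it; round, 150 mm long, about 0.1 kg; y axis along it to the butt end (69 mm away, at the headstock), brass-ferruled end 81 mm away. Here (14 mm to the ferrule side, 18 mm to the butt side) it is 34 mm thick, beyond that 32 mm at the butt, 26 mm at the ferrule side. Starts 130 mm above the bench
- steel_tray: dark pressed tray, 126 x 166 x 28 mm, behind the lathe; bystander; origin at the centre of its underside
- try_square: try square, wooden stock and steel blade, 184 x 115 x 17 mm, behind the lathe on the right; bystander; origin at the centre of its underside
- sanding_block: sanding block, 64 x 112 x 36 mm, right; bystander; origin at the centre of its underside
- offcut_0: light wood offcut, 45 x 130 x 30 mm, right; bystander; origin at the centre of its underside
- bit_box: white carton, 45 x 125 x 42 mm, on the brown board at the left; bystander; origin at the centre of its underside

How it is judged:
By the outcome, as a careful person would: the job done as asked, in the order asked, and still so for the second after the job is handed in, while the arm keeps its last pose, push and grip.
It also fails if it takes over 61 s, if anything falls off the work surface, if the arm or the gripper's body presses on something with over 40 N, if the wrist force passes 120 N, or if a joint passes its speed limit or range.

## Robot

A 6-joint arm with a two-finger parallel gripper is mounted at the origin on a cart in front of the work surface, level with it; the furniture and walls round the work are solid. World frame = base frame: x ahead of the robot, y to its left, z up, the work surface at z = 0. Lengths are in mm, angles in rad, forces in N, time in s.
With the tool pointing down it reaches from about 350 to 875 mm from the base axis. Payload 4.2 kg.
Tool frame: the origin (TCP) lies on the mounting face of the last link; the fingertips stand 173 mm ahead of it and the grasp point (between the pads) lies 155 mm ahead of it; z points along the fingers, y is the direction in which the jaws open and shut (so a half turn about z gives the same grasp; the last joint's range is limited). The gripper opens to 85 mm and grips with 20 to 120 N. Pads are 22 mm wide; open, the fingers measure 114 mm over their backs; the gripper's body (76 mm by 85 mm) begins 54 mm behind the grasp point. The pads swing forward as they close: fully open they stand 13 mm farther back than shut.
Start: joints at [1.433, 0.385, 0.008, 0, -1.194, -0.259], TCP at [241.51, 576.431, 404.712] pointing down, gripper open.
Joint ranges: [-3.14, 3.14], [-1.21, 2.06], [-1.07, 1.41], [-3.16, 2.05], [-2.99, -0.16], [-3.1, 3.1]. Speed limits (rad/s): [2.79, 2.79, 3.14, 3.14, 3.14, 3.14].

## Interface

Orientations are given as a unit quaternion [x, y, z, w].
In Python, from bench import arm gives the robot as it stands. The module is installed in compiled form; this text tells all that it offers.
- The arm moves only by the tool play_rows, never from a script. Its argument "moves" is a list of rows, each a list of 3 entries, a list of its own where there are three numbers: the shift along the world's x, y, z in units of 30 cm (1.0 is 30 cm), then the turn about the world's z in units of 30 degrees (1.0 is 30 degrees), then the gripper's target within -1 to 1 (shut at 1, half-way at 0, fully open at -1). In form: [[[x, y, z], turn, jaw], ...]. A call has 1 to 12 rows; each row is the pose to reach, as a shift and turn from the pose measured when the call began; what a row does not reach only later rows make up. A row lasts 1/8 s, in which the tool goes at most 62.5 mm and 10.7 degrees, less where a joint would pass 70% of its speed; a pose out of reach is approached as far as the arm can. A call with a number of a shift or a turn outside -1 to 1 is refused whole. A call with a gripper value outside its range is refused whole. The fingers move at their own pace and stop on an object; the grip force is fixed at half the most. Time passes only in rows, so rows that repeat a pose let the fingers close. It gives the time, the measured TCP pose, the force and the opening at its end, in the units of the state.
- arm.read_state(): the state, without advancing time (a new reading comes with each control period).
- arm.get_image(name): name is "scene" or "top" or "wrist"; returns a dict with "pixels" (420x560x3 uint8, red, green, blue), "vfov" (degrees; the focal length in pixels is half the picture's height over the tangent of half this angle, whatever the lens; pixels are square), "cx", "cy" (the principal point, pixels), "xyz" and "rotation" of the camera in the world. Camera axes: x right, y up, looking along -z (the intrinsics and any distortion apply to the point x, -y, -z); pixel columns grow to the right and rows downward; lengths in mm; the calibration is good to about 2 mm. The wrist camera is an equidistant fisheye: a pixel r from the principal point sees the ray r / f radians off the axis. A picture is of the moment at which its call begins. There is no depth.
- arm.job_done(): hands the job in, once; it reports no verdict.
Trained networks look in a picture, given as the dict that the camera call returned (one of the last four; its "shot" number tells which), for a name from the list of things; names that differ only in an ending like _2 or _b are one class to them, and where a whole thing is asked for, a point or a joint stands for the part that bears it (a point fixed in the world has none). Each returns a list of dicts, best first, with "conf" (0 to 1); they miss things now and then, are a little off and sometimes report something else, mostly with a low value. They report only what shows in the picture. A call takes as long as a camera call.
- arm.look_for(name, picture): "centre" ([x, y, z] in mm, in world coordinates, good to about 4 mm: the middle of the surface that is visible of it).
The state is a dict: "clock": time; "joints": joint angles; "joint_vel": joint speeds; "joint_efforts": joint torques, N m; "position": TCP position; "ee_rot": TCP orientation; "contact_force": force on the tool from outside, world axes, zero at the start; "wrist_torque": the same for the moment, N m; "gripper_width": finger opening in mm.
Only numpy, scipy, OpenCV 4.12 (cv2) and the standard library are available. Lean on these libraries where they do the work, as an engineer would, in place of code of your own. Each camera call takes 0.05 s, during which the arm holds its last target.

## Working session

There is one attempt and no reset: what is moved stays moved. The work goes in short steps, Python scripts to look and compute and a tool call to move; the robot and the scene stay as the last step left them, time stands still between calls to the robot, and variables do not carry over. Pictures are saved under pics/ and viewed, and the job is handed in when it is done.

Besides the shell and the picture viewer there is one more tool, called after ">>>" by a JSON object that holds its "api" and its "payload". play_rows: Moves the arm, as the interface text tells. Shifts and turns lie within -1 to 1; 1 stands for 30 cm of shift or 30 degrees of turn. Its arguments: {"type":"object","properties":{"moves":{"type":"array"}},"required":["moves"]}

```bash
mkdir -p pics
cat > h.py <<'E'
import numpy as np, cv2
from bench import arm
from scipy.spatial.transform import Rotation as R
def snap(n,fn):
    p=arm.get_image(n); cv2.imwrite('pics/'+fn+'.png',cv2.cvtColor(np.asarray(p['pixels']),cv2.COLOR_RGB2BGR)); return p
def st():
    s=arm.read_state()
    print({k:np.round(s[k],3).tolist() for k in ['clock','joints','position','ee_rot','contact_force','gripper_width']})
    return s
def Rm(p):
    r=np.asarray(p['rotation'],float)
    return r if r.shape==(3,3) else R.from_quat(r).as_matrix()
def proj(p,X):
    c=Rm(p).T@(np.asarray(X,float)-np.asarray(p['xyz']))
    h=p['pixels'].shape[0]; f=h/2/np.tan(np.radians(p['vfov'])/2)
    x,y,z=c[0],-c[1],-c[2]
    return p['cx']+f*x/z,p['cy']+f*y/z
def ray(p,u,v):
    h=p['pixels'].shape[0]; f=h/2/np.tan(np.radians(p['vfov'])/2)
    d=Rm(p)@np.array([(u-p['cx'])/f,-(v-p['cy'])/f,-1.]); return np.asarray(p['xyz'],float),d/np.linalg.norm(d)
E
python3 - <<'E'
from h import *
st()
for n in ['scene','top']:
    p=snap(n,n+'0'); print(n,{k:np.round(p[k],3).tolist() for k in p if k!='pixels'})
    for o in ['lathe','drive_tip','rest_mid','wheel_hub','crank_grip_mid','handle_mid','tail_quill','sanding_block','offcut_0']:
        try:
            print(o,[(np.round(d['centre'],1).tolist(),round(d['conf'],2)) for d in arm.look_for(o,p)[:2]])
        except Exception as e: print(o,e)
E
```

```text
{'clock': 0.0, 'joints': [1.433, 0.386, 0.007, -0.001, -1.194, -0.259], 'position': [241.444, 576.252, 403.616], 'ee_rot': [0.98, -0.197, -0.0, 0.001], 'contact_force': [0.472, 0.019, 0.361], 'gripper_width': 85.241}
scene {'vfov': 53.699, 'cx': 281.397, 'cy': 202.785, 'xyz': [-297.054, -509.472, 1068.545], 'rotation': [0.361, -0.188, -0.426, 0.808], 'shot': 1}
lathe [([436.7, 99.3, 98.2], 0.69)]
drive_tip [([433.3, 100.5, 94.2], 0.55)]
rest_mid [([432.7, 101.7, 94.6], 0.55)]
wheel_hub [([430.4, -116.3, 145.3], 0.63)]
crank_grip_mid [([493.1, 472.3, 52.2], 0.15)]
handle_mid [([460.8, -379.5, 30.8], 0.72)]
tail_quill [([714.8, -55.4, 5.8], 0.58)]
sanding_block [([582.5, -354.1, 38.5], 0.79), ([433.7, 98.1, 93.3], 0.51)]
offcut_0 []
top {'vfov': 55.671, 'cx': 285.019, 'cy': 215.723, 'xyz': [359.273, 74.288, 1446.517], 'rotation': [-0.048, 0.054, 0.705, -0.705], 'shot': 2}
lathe [([457.4, 114.6, 139.5], 0.62)]
drive_tip [([453.8, 124.4, 145.2], 0.57)]
rest_mid [([453.7, 122.4, 143.2], 0.93)]
wheel_hub [([441.1, -111.0, 157.3], 0.47)]
crank_grip_mid [([425.8, -141.6, 152.6], 0.55)]
handle_mid []
tail_quill [([451.5, 125.6, 145.8], 0.2)]
sanding_block [([452.4, 122.7, 146.3], 0.74), ([602.0, -344.4, 34.1], 0.67)]
offcut_0 [([470.5, -375.0, 28.2], 0.66)]
```

View pics/scene0.png

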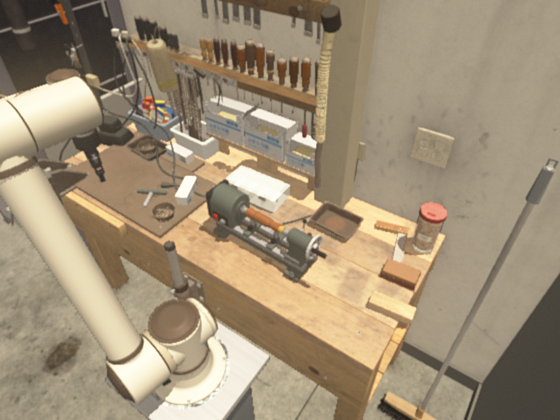

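View pics/top0.png

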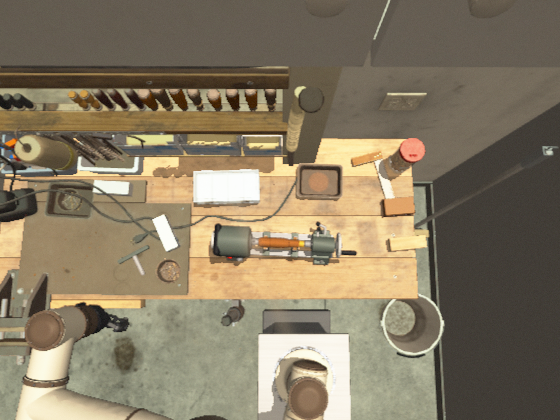

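Run:
```python
import cv2
a=cv2.imread('pics/top0.png')[205:285,200:370]; cv2.imwrite('pics/top0c.png',cv2.resize(a,None,fx=4.7,fy=4.7,interpolation=cv2.INTER_CUBIC))
a=cv2.imread('pics/scene0.png')[175:285,195:345]; cv2.imwrite('pics/scene0c.png',cv2.resize(a,None,fx=5,fy=5,interpolation=cv2.INTER_CUBIC))
```

```text
(no output)
```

View pics/top0c.png

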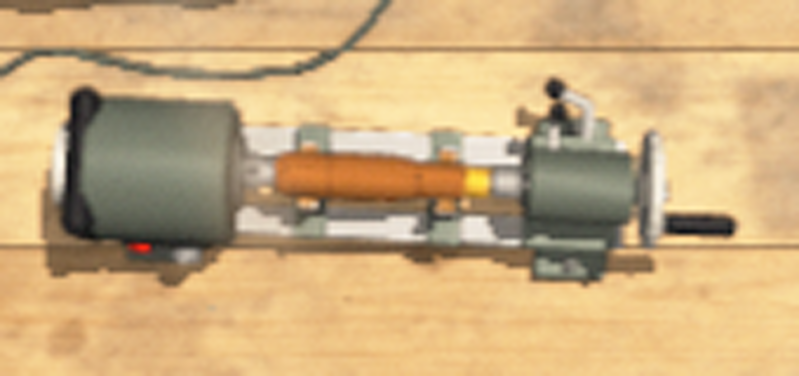

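View pics/scene0c.png

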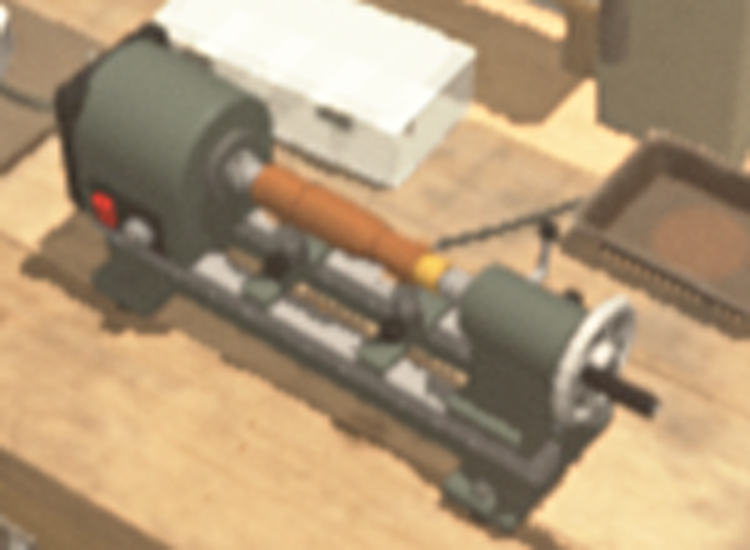

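```bash
cat > fit0.py <<'E'
from h import *
from scipy.optimize import least_squares
p=arm.get_image('top')
q=arm.get_image('scene')
Z=lambda u,v:(u/4.7+200-.4,v/4.7+205-.4)
S=lambda u,v:(u/5+195-.4,v/5+175-.4)
# intersect picks with plane z
def pl(p,uv,z):
    o,d=ray(p,*uv); return o+d*(z-o[2])/d[2]
for n,uv,z in [('butt',(275,174),130),('ferr',(490,181),130),('tsL',(527,182),156),('tsR',(633,185),156),('gripend',(735,226),130),('gripin',(667,222),130),('wheel',(662,190),130),('hsR',(243,172),150)]:
    print(n,np.round(pl(p,Z(*uv),z),1))
for n,uv,z in [('butt',(258,184),130),('ferr',(437,270),130),('gripend',(652,404),130),('gripin',(590,373),130)]:
    print(n,np.round(pl(q,S(*uv),z),1))
E
python3 fit0.py
```

```text
butt [463.  152.1 130. ]
ferr [458.1   0.6 130. ]
tsL [455.5 -23.5 156. ]
tsR [453.4 -96.8 156. ]
gripend [ 426.4 -171.5  130. ]
gripin [ 429.2 -123.7  130. ]
wheel [ 451.7 -120.7  130. ]
hsR [462.8 173.2 150. ]
butt [461.3 155.4 130. ]
ferr [462.3  12.6 130. ]
gripend [ 442.3 -155.5  130. ]
gripin [ 442.5 -112.4  130. ]
```

>>> {"api": "play_rows", "payload": {"moves": [[[0.36,-0.95,0.05],-1,-1],[[0.36,-0.95,0.05],-1,-1],[[0.36,-0.95,0.05],-1,-1],[[0.36,-0.95,0.05],-1,-1],[[0.36,-0.95,0.05],-1,-1],[[0.36,-0.95,0.05],-1,-1]]}}

```text
clock: 1.85
position: [350.0, 288.4, 420.5]
ee_rot: [0.895, -0.446, 0.0, -0.001]
contact_force: [-0.8, 0.3, -0.3]
gripper_width: 85.4
```

>>> {"api": "play_rows", "payload": {"moves": [[[0.2,-0.7,0.0],-1,-1],[[0.2,-0.7,0.0],-1,-1],[[0.2,-0.7,0.0],-1,-1],[[0.2,-0.7,0.0],-1,-1],[[0.2,-0.7,0.0],-1,-1],[[0.2,-0.7,0.0],-1,-1]]}}

```text
clock: 2.6
position: [410.2, 79.1, 420.5]
ee_rot: [0.749, -0.662, 0.0, -0.001]
contact_force: [-0.6, -0.7, -0.3]
gripper_width: 85.5
```

Run:
```python
from h import *
p=snap('wrist','w1'); print({k:np.round(p[k],3).tolist() for k in p if k!='pixels'}); st()
```

```text
{'vfov': 65.706, 'cx': 284.123, 'cy': 211.465, 'xyz': [418.102, 9.549, 389.472], 'rotation': [0.008, -0.142, 0.988, -0.061], 'shot': 5}
{'clock': 2.65, 'joints': [0.584, 0.008, -0.435, -0.0, -1.127, -0.46], 'position': [410.1, 79.331, 420.476], 'ee_rot': [0.75, -0.662, 0.0, -0.001], 'contact_force': [0.373, 0.28, -1.475], 'gripper_width': 85.353}
```

View pics/w1.png

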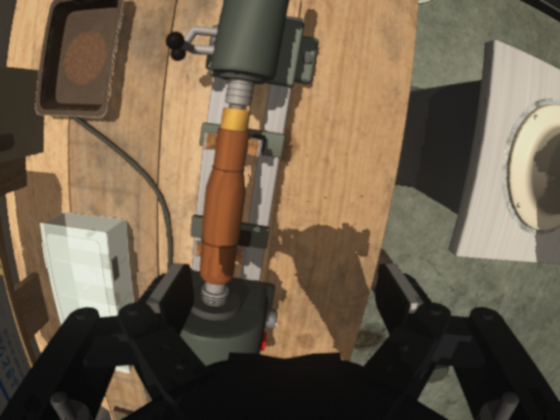

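```bash
cat >> h.py <<'E'
def fray(p,u,v):
    h=p['pixels'].shape[0]; f=h/2/np.tan(np.radians(p['vfov'])/2)
    dx,dy=u-p['cx'],v-p['cy']; r=np.hypot(dx,dy); t=r/f
    s=np.sin(t)/r if r>0 else 0
    d=Rm(p)@np.array([dx*s,-dy*s,-np.cos(t)]); return np.asarray(p['xyz'],float),d
def fproj(p,X):
    c=Rm(p).T@(np.asarray(X,float)-np.asarray(p['xyz']))
    h=p['pixels'].shape[0]; f=h/2/np.tan(np.radians(p['vfov'])/2)
    x,y,z=c[0],-c[1],-c[2]; rr=np.hypot(x,y); t=np.arctan2(rr,z)
    return p['cx']+f*t*x/rr,p['cy']+f*t*y/rr
def fpl(p,u,v,z):
    o,d=fray(p,u,v); return o+d*(z-o[2])/d[2]
def save(p,n):
    import pickle; pickle.dump({k:p[k] for k in p},open(n+'.pkl','wb'))
def load(n):
    import pickle; return pickle.load(open(n+'.pkl','rb'))
E
python3 - <<'E'
import cv2
a=cv2.imread('pics/w1.png')[90:300,170:300]; cv2.imwrite('pics/w1c.png',cv2.resize(a,None,fx=2.85,fy=2.85,interpolation=cv2.INTER_CUBIC))
E
```

```text
(no output)
```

View pics/w1c.png

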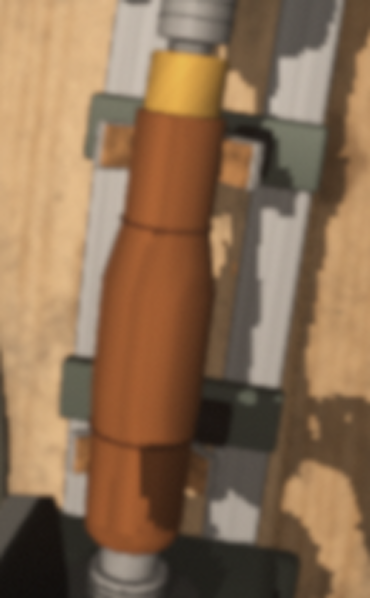

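Run:
```python
from h import *
import pickle
p=arm.get_image('wrist'); save(p,'w1')
W=lambda u,v:(u/2.85+170-.3,v/2.85+90-.3)
for n,a,b in [('ferrtip',(149,55),(227,62)),('join',(138,108),(222,118)),('groove1',(125,222),(212,232)),('wide',(97,340),(207,347)),('groove2',(92,437),(188,446)),('butt',(86,530),(180,545))]:
    A=fpl(p,*W(*a),130);B=fpl(p,*W(*b),130); print(n,np.round((A+B)/2,1),np.round(np.linalg.norm(A-B),1))
```

```text
ferrtip [457.6   7.3 130. ] 22.1
join [458.2  22.8 130. ] 24.1
groove1 [458.3  55.5 130. ] 25.4
wide [460.4  90.7 130. ] 33.2
groove2 [462.1 122.4 130. ] 30.2
butt [462.8 156.2 130. ] 31.0
```

>>> {"api": "play_rows", "payload": {"moves": [[[0.08,-0.45,0.0],-0.32,-1],[[0.08,-0.45,0.0],-0.32,-1],[[0.08,-0.45,0.0],-0.32,-1],[[0.08,-0.45,0.0],-0.32,-1]]}}

```text
clock: 3.2
position: [434.2, -55.2, 420.3]
ee_rot: [-0.692, 0.722, -0.0, 0.001]
contact_force: [0.4, 0.7, -0.3]
gripper_width: 85.1
```

Run:
```python
from h import *
p=snap('wrist','w2'); save(p,'w2'); print(p['xyz']); st()
for o in ['wheel_hub','crank_grip_mid']:
    print(o,[(np.round(d['centre'],1).tolist(),round(d['conf'],2)) for d in arm.look_for(o,p)[:2]])
a=cv2.imread('pics/w2.png')[100:400,140:420]; cv2.imwrite('pics/w2c.png',cv2.resize(a,None,fx=2,fy=2,interpolation=cv2.INTER_CUBIC))
```

```text
[ 430.26348266 -125.21894258  389.25501983]
{'clock': 3.25, 'joints': [0.248, 0.046, -0.396, -0.0, -1.128, -0.291], 'position': [434.139, -54.665, 420.339], 'ee_rot': [-0.692, 0.722, -0.0, 0.001], 'contact_force': [-0.644, 0.924, -0.274], 'gripper_width': 85.278}
wheel_hub [([435.1, -115.8, 154.1], 0.66)]
crank_grip_mid [([426.6, -143.2, 153.9], 0.73)]
```

View pics/w2.png

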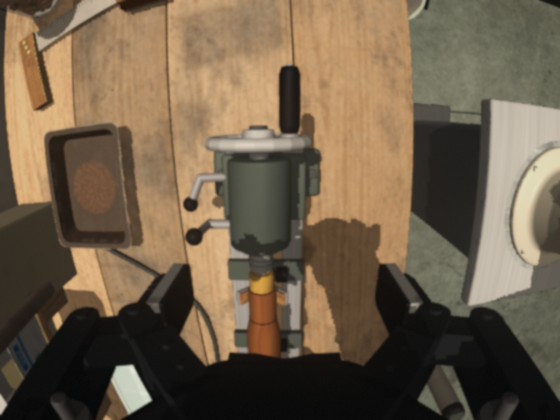

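View pics/w2c.png

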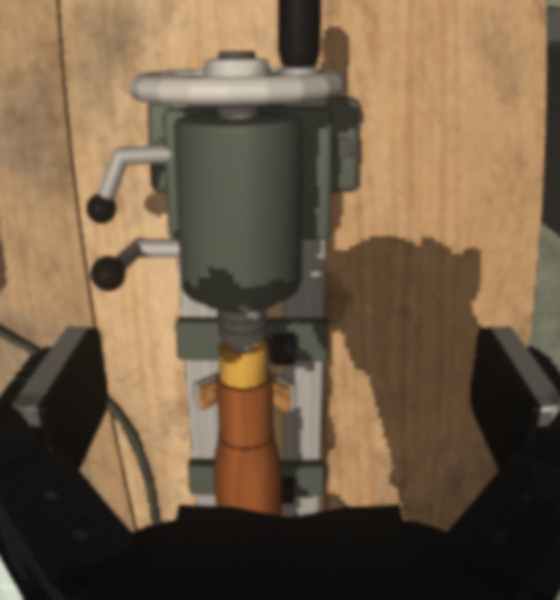

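Run:
```python
from h import *
from scipy.optimize import least_squares
p=load('w2');t=arm.get_image('top');s=arm.get_image('scene')
# grip triangulation: end & inner from w2, top, scene
Z=lambda u,v:(u/4.7+200-.4,v/4.7+205-.4)
S=lambda u,v:(u/5+195-.4,v/5+175-.4)
def tri(rs):
    A=0;b=0
    for o,d in rs:
        M=np.eye(3)-np.outer(d,d);A=A+M;b=b+M@o
    X=np.linalg.solve(A,b); return X,[np.linalg.norm((np.eye(3)-np.outer(d,d))@(X-o)) for o,d in rs]
for n,a,b,c in [('end',(290,67),(735,226),(652,404)),('in',(289,132),(667,222),(590,373))]:
    r=[fray(p,*a),ray(t,*Z(*b)),ray(s,*S(*c))]
    for k in [(0,1,2),(0,1),(0,2),(1,2)]:
        X,e=tri([r[i] for i in k]); print(n,k,np.round(X,1),np.round(e,1))
for n,uv,z in [('wL',(207,143),130),('wR',(312,143),130),('tsBack',(259,158),156),('tsFront',(262,252),156)]:
    print(n,np.round(fpl(p,*uv,z),1))
```

```text
end (0, 1, 2) [ 424.8 -164.7  153.1] [1.8 2.5 0.8]
end (0, 1) [ 424.7 -161.   176.5] [2. 2.]
end (0, 2) [ 425.  -163.4  151.7] [0.3 0.3]
end (1, 2) [ 424.3 -165.8  154.3] [1.5 1.5]
in (0, 1, 2) [ 428.  -118.8  148.8] [3.5 2.1 1.5]
in (0, 1) [ 427.3 -116.6  176.4] [0.6 0.6]
in (0, 2) [ 428.5 -117.3  146.6] [2.4 2.4]
in (1, 2) [ 428.  -120.6  148.7] [0.4 0.4]
wL [ 493.8 -109.6  130. ]
wR [ 409.4 -105.   130. ]
tsBack [450.  -97.8 156. ]
tsFront [452.3 -24.6 156. ]
```

>>> {"api": "play_rows", "payload": {"moves": [[[-0.02,-0.17,0.0],0,-1],[[-0.023,-0.335,0.0],0,-1],[[-0.023,-0.335,0.0],0,-1],[[-0.023,-0.335,-0.15],0,-1],[[-0.023,-0.335,-0.27],0,-1],[[-0.023,-0.335,-0.34],0,-1],[[-0.023,-0.335,-0.385],0,-1],[[-0.023,-0.335,-0.385],0,-1]]}}

```text
clock: 4.45
position: [427.3, -154.1, 304.6]
ee_rot: [-0.693, 0.721, 0.0, 0.0]
contact_force: [-0.0, 0.5, 0.1]
gripper_width: 85.6
```

Run:
```python
from h import *
p=snap('scene','s1'); save(p,'s1');p=snap('top','t1'); save(p,'t1'); st()
a=cv2.imread('pics/s1.png')[185:295,245:395]; cv2.imwrite('pics/s1c.png',cv2.resize(a,None,fx=5,fy=5,interpolation=cv2.INTER_CUBIC))
```

```text
{'clock': 4.55, 'joints': [0.012, 0.202, -0.536, -0.001, -0.83, -0.052], 'position': [427.648, -154.441, 305.864], 'ee_rot': [-0.693, 0.721, -0.001, 0.001], 'contact_force': [-0.308, -0.471, 0.1], 'gripper_width': 85.521}
```

View pics/s1c.png

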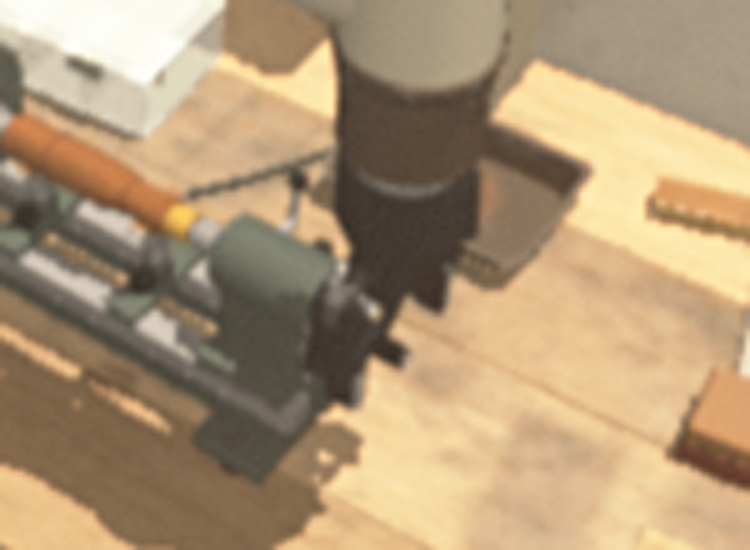

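>>> {"api": "play_rows", "payload": {"moves": [[[0,0,0],0,1],[[0,0,0],0,1],[[0,0,0],0,1],[[0,0,0],0,1],[[0,0,0],0,1],[[0,0,0],0,1]]}}

```text
clock: 5.3
position: [427.0, -154.5, 305.7]
ee_rot: [-0.693, 0.721, -0.0, 0.0]
contact_force: [-3.3, -0.4, 3.2]
gripper_width: 13.6
```

Run:
```python
from h import *
p=snap('scene','s2'); st()
a=cv2.imread('pics/s2.png')[185:295,245:395]; cv2.imwrite('pics/s2c.png',cv2.resize(a,None,fx=5,fy=5,interpolation=cv2.INTER_CUBIC))
```

```text
{'clock': 5.35, 'joints': [0.012, 0.202, -0.537, -0.001, -0.831, -0.052], 'position': [427.07, -154.503, 305.733], 'ee_rot': [-0.693, 0.721, -0.0, 0.001], 'contact_force': [-4.921, 0.061, 3.23], 'gripper_width': 14.288}
```

View pics/s2c.png

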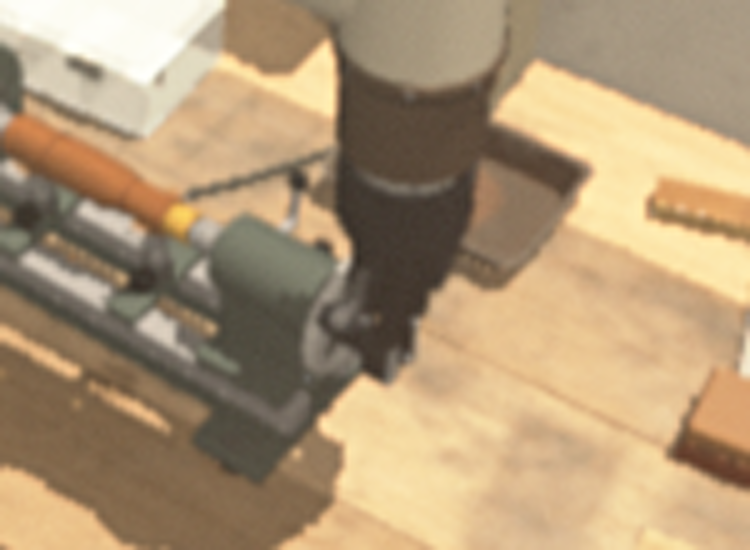

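```bash
cat > gen.py <<'E'
import sys
from h import *
cx,cz,step,n=map(float,sys.argv[1:5]); th0=float(sys.argv[5]) if len(sys.argv)>5 else None
s=st(); x,y,z=s['position']
print('meas',np.degrees(np.arctan2(-(x-cx),z-cz)),np.hypot(x-cx,z-cz))
if th0 is None: th0=np.degrees(np.arctan2(-(x-cx),z-cz))
yc=-154.5  # y at lathe-x=0 rel.
out=[]
for i in range(1,int(n)+1):
    t=np.radians(th0+step*i); lx=-30*np.sin(t); X=cx+lx; Z=cz+30*np.cos(t); Y=-155.4-0.042*lx
    out.append([[round((X-x)/300,3),round((Y-y)/300,3),round((Z-z)/300,3)],0,1])
print(out)
E
python3 gen.py 449.8 286.2 10 6
```

```text
{'clock': 5.35, 'joints': [0.012, 0.202, -0.537, -0.001, -0.831, -0.052], 'position': [427.07, -154.503, 305.733], 'ee_rot': [-0.693, 0.721, -0.0, 0.001], 'contact_force': [-4.921, 0.061, 3.23], 'gripper_width': 14.288}
meas 49.32580898542967 29.970360198042464
[[[np.float64(-0.01), np.float64(0.001), np.float64(-0.014)], 0, 1], [[np.float64(-0.018), np.float64(0.001), np.float64(-0.03)], 0, 1], [[np.float64(-0.023), np.float64(0.001), np.float64(-0.047)], 0, 1], [[np.float64(-0.024), np.float64(0.001), np.float64(-0.064)], 0, 1], [[np.float64(-0.023), np.float64(0.001), np.float64(-0.081)], 0, 1], [[np.float64(-0.019), np.float64(0.001), np.float64(-0.098)], 0, 1]]
```

>>> {"api": "play_rows", "payload": {"moves": [[[-0.01,0.001,-0.014],0,1],[[-0.018,0.001,-0.03],0,1],[[-0.023,0.001,-0.047],0,1],[[-0.024,0.001,-0.064],0,1]]}}

```text
clock: 5.85
position: [420.5, -154.2, 286.4]
ee_rot: [-0.693, 0.721, -0.001, 0.001]
contact_force: [1.3, -0.1, 1.5]
gripper_width: 13.7
```

```bash
sed -i 's/print(out)/print(str(out).replace("np.float64","").replace("(","").replace(")",""))/' gen.py; python3 gen.py 449.8 286.2 10 8 89
```

```text
{'clock': 5.85, 'joints': [0.013, 0.219, -0.576, -0.0, -0.772, -0.053], 'position': [420.498, -154.196, 286.437], 'ee_rot': [-0.693, 0.721, -0.001, 0.001], 'contact_force': [1.309, -0.056, 1.477], 'gripper_width': 13.737}
meas 89.53561940893232 29.303188686468687
[[[-0.001, 0.0, -0.016], 0, 1], [[0.003, -0.0, -0.033], 0, 1], [[0.01, -0.0, -0.049], 0, 1], [[0.02, -0.001, -0.064], 0, 1], [[0.032, -0.001, -0.076], 0, 1], [[0.046, -0.002, -0.087], 0, 1], [[0.062, -0.003, -0.094], 0, 1], [[0.079, -0.003, -0.099], 0, 1]]
```

>>> {"api": "play_rows", "payload": {"moves": [[[-0.001,0,-0.016],0,1],[[0.003,0,-0.033],0,1],[[0.01,0,-0.049],0,1],[[0.02,-0.001,-0.064],0,1],[[0.032,-0.001,-0.076],0,1]]}}

```text
clock: 6.48
position: [431.3, -154.5, 264.1]
ee_rot: [-0.693, 0.721, -0.002, 0.002]
contact_force: [2.8, -1.6, 6.3]
gripper_width: 13.8
```

```bash
python3 gen.py 449.8 286.2 10 8 139
python3 - <<'E'
from h import *
p=snap('scene','s3'); 
a=cv2.imread('pics/s3.png')[185:295,245:395]; cv2.imwrite('pics/s3c.png',cv2.resize(a,None,fx=5,fy=5,interpolation=cv2.INTER_CUBIC))
E
```

```text
{'clock': 6.475, 'joints': [0.012, 0.269, -0.581, 0.001, -0.715, -0.052], 'position': [431.287, -154.532, 264.133], 'ee_rot': [-0.693, 0.721, -0.002, 0.002], 'contact_force': [2.784, -1.593, 6.252], 'gripper_width': 13.793}
meas 140.0049968451599 28.804551945778595
[[[0.01, -0.001, -0.012], 0, 1], [[0.026, -0.001, -0.02], 0, 1], [[0.043, -0.002, -0.025], 0, 1], [[0.06, -0.003, -0.026], 0, 1], [[0.077, -0.004, -0.025], 0, 1], [[0.094, -0.004, -0.021], 0, 1], [[0.11, -0.005, -0.014], 0, 1], [[0.125, -0.006, -0.004], 0, 1]]
```

View pics/s3c.png

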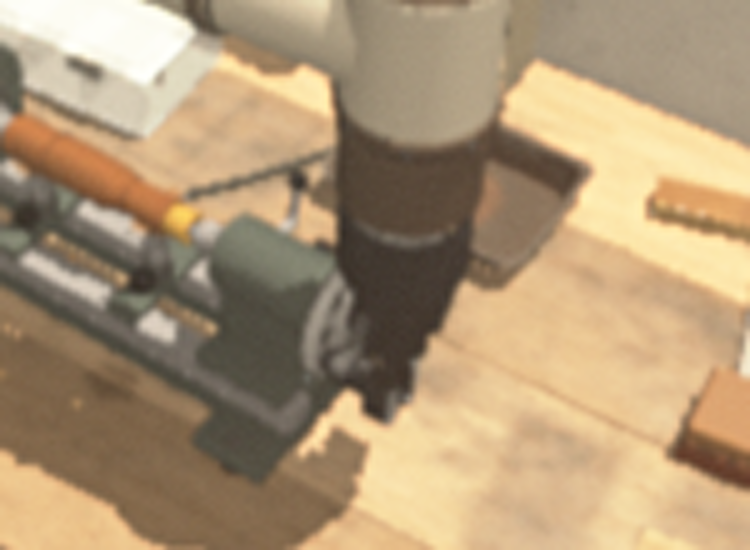

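>>> {"api": "play_rows", "payload": {"moves": [[[0.01,-0.001,-0.01],0,1],[[0.026,-0.001,-0.018],0,1],[[0.043,-0.002,-0.023],0,1],[[0.06,-0.003,-0.024],0,1],[[0.077,-0.004,-0.023],0,1],[[0.093,-0.004,-0.019],0,1]]}}

```text
clock: 7.28
position: [458.4, -155.7, 258.3]
ee_rot: [-0.693, 0.721, -0.0, 0.0]
contact_force: [-5.3, -0.4, 11.5]
gripper_width: 13.8
```

```bash
python3 gen.py 449.8 286.7 12 12 199
```

```text
{'clock': 7.275, 'joints': [0.009, 0.317, -0.526, 0.0, -0.728, -0.048], 'position': [458.355, -155.671, 258.3], 'ee_rot': [-0.693, 0.721, -0.0, 0.0], 'contact_force': [-5.252, -0.395, 11.515], 'gripper_width': 13.771}
meas -163.236357192609 29.6607331228271
[[[0.023, -0.001, 0.009], 0, 1], [[0.04, -0.002, 0.022], 0, 1], [[0.053, -0.003, 0.037], 0, 1], [[0.064, -0.003, 0.056], 0, 1], [[0.07, -0.003, 0.076], 0, 1], [[0.071, -0.003, 0.096], 0, 1], [[0.069, -0.003, 0.117], 0, 1], [[0.062, -0.003, 0.137], 0, 1], [[0.051, -0.002, 0.155], 0, 1], [[0.037, -0.002, 0.17], 0, 1], [[0.02, -0.001, 0.182], 0, 1], [[0.001, -0.0, 0.19], 0, 1]]
```

>>> {"api": "play_rows", "payload": {"moves": [[[0.022,-0.001,0.012],0,1],[[0.039,-0.002,0.025],0,1],[[0.053,-0.003,0.04],0,1],[[0.063,-0.003,0.059],0,1],[[0.069,-0.003,0.079],0,1],[[0.071,-0.003,0.099],0,1]]}}

```text
clock: 8.02
position: [480.4, -156.6, 289.2]
ee_rot: [-0.693, 0.721, -0.001, 0.001]
contact_force: [3.2, -2.0, -2.3]
gripper_width: 13.5
```

```bash
python3 gen.py 449.8 287.5 12 12 271
```

```text
{'clock': 8.025, 'joints': [0.007, 0.304, -0.442, 0.001, -0.821, -0.046], 'position': [480.354, -156.645, 289.168], 'ee_rot': [-0.693, 0.721, -0.001, 0.001], 'contact_force': [3.208, -1.997, -2.254], 'gripper_width': 13.508}
meas -86.87463735491689 30.599281896209664
[[[-0.004, 0.0, 0.017], 0, 1], [[-0.011, 0.0, 0.037], 0, 1], [[-0.022, 0.001, 0.055], 0, 1], [[-0.036, 0.001, 0.07], 0, 1], [[-0.053, 0.002, 0.082], 0, 1], [[-0.073, 0.003, 0.09], 0, 1], [[-0.093, 0.004, 0.094], 0, 1], [[-0.114, 0.005, 0.094], 0, 1], [[-0.134, 0.006, 0.089], 0, 1], [[-0.153, 0.006, 0.08], 0, 1], [[-0.17, 0.007, 0.068], 0, 1], [[-0.184, 0.008, 0.052], 0, 1]]
```

>>> {"api": "play_rows", "payload": {"moves": [[[-0.003,0,0.017],0,1],[[-0.01,0,0.037],0,1],[[-0.021,0.001,0.055],0,1],[[-0.035,0.001,0.07],0,1],[[-0.052,0.002,0.082],0,1],[[-0.072,0.003,0.09],0,1],[[-0.093,0.004,0.094],0,1],[[-0.113,0.005,0.094],0,1],[[-0.133,0.006,0.089],0,1],[[-0.152,0.006,0.08],0,1],[[-0.169,0.007,0.068],0,1],[[-0.183,0.008,0.052],0,1]]}}

```text
clock: 9.52
position: [425.2, -154.2, 304.3]
ee_rot: [-0.693, 0.721, -0.002, 0.001]
contact_force: [3.1, -1.3, 0.1]
gripper_width: 13.9
```

```bash
python3 gen.py 450 287.3 12 12 55
python3 - <<'E'
from h import *
p=snap('scene','s4'); 
a=cv2.imread('pics/s4.png')[185:295,245:395]; cv2.imwrite('pics/s4c.png',cv2.resize(a,None,fx=5,fy=5,interpolation=cv2.INTER_CUBIC))
E
```

```text
{'clock': 9.525, 'joints': [0.013, 0.2, -0.544, 0.001, -0.823, -0.052], 'position': [425.224, -154.233, 304.337], 'ee_rot': [-0.693, 0.721, -0.002, 0.001], 'contact_force': [3.148, -1.296, 0.08], 'gripper_width': 13.919}
meas 55.48659591871094 30.068461606328324
[[[-0.009, -0.0, -0.018], 0, 1], [[-0.016, 0.0, -0.038], 0, 1], [[-0.017, 0.0, -0.059], 0, 1], [[-0.015, 0.0, -0.079], 0, 1], [[-0.008, -0.0, -0.099], 0, 1], [[0.003, -0.001, -0.117], 0, 1], [[0.017, -0.001, -0.132], 0, 1], [[0.034, -0.002, -0.144], 0, 1], [[0.053, -0.003, -0.152], 0, 1], [[0.074, -0.004, -0.156], 0, 1], [[0.095, -0.004, -0.156], 0, 1], [[0.115, -0.005, -0.151], 0, 1]]
```

View pics/s4c.png

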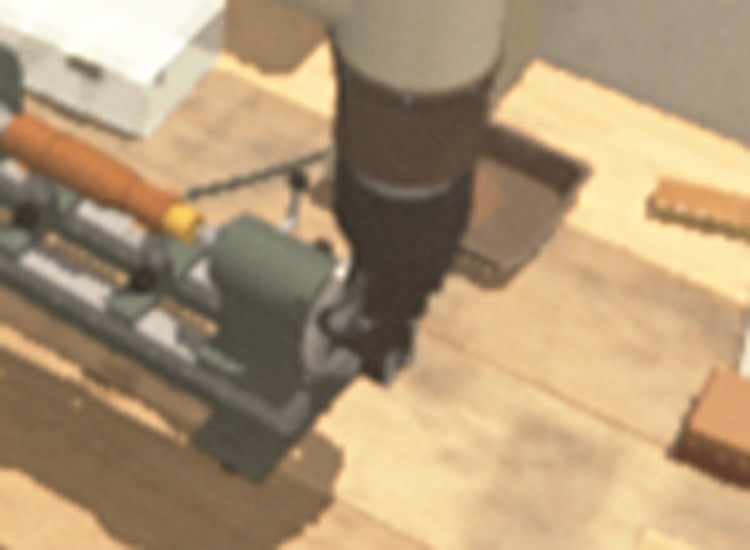

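>>> {"api": "play_rows", "payload": {"moves": [[[-0.009,0,-0.018],0,1],[[-0.016,0,-0.038],0,1],[[-0.017,0,-0.059],0,1],[[-0.015,0,-0.079],0,1],[[-0.008,0,-0.099],0,1],[[0.003,-0.001,-0.117],0,1],[[0.017,-0.001,-0.132],0,1],[[0.034,-0.002,-0.144],0,1],[[0.053,-0.003,-0.152],0,1],[[0.074,-0.004,-0.156],0,1],[[0.095,-0.004,-0.156],0,1],[[0.115,-0.005,-0.151],0,1]]}}

```text
clock: 11.08
position: [457.5, -155.7, 258.1]
ee_rot: [-0.693, 0.721, 0.002, -0.002]
contact_force: [-3.6, 2.2, 9.6]
gripper_width: 13.9
```

```bash
python3 gen.py 450 287.3 12 12 199
```

```text
{'clock': 11.075, 'joints': [0.009, 0.317, -0.526, -0.0, -0.733, -0.048], 'position': [457.548, -155.72, 258.067], 'ee_rot': [-0.693, 0.721, 0.002, -0.002], 'contact_force': [-3.639, 2.235, 9.6], 'gripper_width': 13.932}
meas -165.52172760460112 30.191548902518587
[[[0.026, -0.001, 0.012], 0, 1], [[0.043, -0.002, 0.024], 0, 1], [[0.057, -0.002, 0.04], 0, 1], [[0.067, -0.003, 0.058], 0, 1], [[0.073, -0.003, 0.078], 0, 1], [[0.075, -0.003, 0.099], 0, 1], [[0.072, -0.003, 0.12], 0, 1], [[0.065, -0.003, 0.14], 0, 1], [[0.055, -0.002, 0.158], 0, 1], [[0.04, -0.002, 0.173], 0, 1], [[0.023, -0.001, 0.185], 0, 1], [[0.004, -0.0, 0.193], 0, 1]]
```

>>> {"api": "play_rows", "payload": {"moves": [[[0.026,-0.001,0.013],0,1],[[0.043,-0.002,0.025],0,1],[[0.057,-0.002,0.041],0,1],[[0.067,-0.003,0.059],0,1],[[0.073,-0.003,0.079],0,1],[[0.075,-0.003,0.1],0,1],[[0.072,-0.003,0.121],0,1],[[0.065,-0.003,0.141],0,1],[[0.055,-0.002,0.159],0,1],[[0.04,-0.002,0.174],0,1],[[0.023,-0.001,0.186],0,1],[[0.004,0,0.194],0,1]]}}

```text
clock: 12.58
position: [458.4, -155.8, 317.0]
ee_rot: [-0.693, 0.721, 0.001, -0.002]
contact_force: [2.6, -0.0, 2.9]
gripper_width: 13.7
```

```bash
python3 gen.py 450 287.6 12 12 343
```

```text
{'clock': 12.575, 'joints': [0.009, 0.236, -0.454, 0.0, -0.885, -0.048], 'position': [458.395, -155.751, 316.989], 'ee_rot': [-0.693, 0.721, 0.001, -0.002], 'contact_force': [2.627, -0.041, 2.919], 'gripper_width': 13.745}
meas -15.942676935709564 30.56478313273011
[[[-0.019, 0.001, 0.002], 0, 1], [[-0.04, 0.002, 0.001], 0, 1], [[-0.061, 0.003, -0.003], 0, 1], [[-0.079, 0.003, -0.012], 0, 1], [[-0.096, 0.004, -0.025], 0, 1], [[-0.11, 0.005, -0.041], 0, 1], [[-0.12, 0.005, -0.059], 0, 1], [[-0.126, 0.005, -0.079], 0, 1], [[-0.128, 0.005, -0.1], 0, 1], [[-0.125, 0.005, -0.12], 0, 1], [[-0.119, 0.005, -0.14], 0, 1], [[-0.108, 0.005, -0.158], 0, 1]]
```

>>> {"api": "play_rows", "payload": {"moves": [[[-0.019,0.001,0.002],0,1],[[-0.04,0.002,0.001],0,1],[[-0.061,0.003,-0.003],0,1],[[-0.079,0.003,-0.012],0,1],[[-0.096,0.004,-0.025],0,1],[[-0.11,0.005,-0.041],0,1],[[-0.12,0.005,-0.059],0,1],[[-0.126,0.005,-0.079],0,1],[[-0.128,0.005,-0.1],0,1],[[-0.125,0.005,-0.12],0,1],[[-0.119,0.005,-0.139],0,1],[[-0.108,0.005,-0.157],0,1]]}}

```text
clock: 14.08
position: [426.8, -154.3, 270.2]
ee_rot: [-0.693, 0.72, 0.001, -0.001]
contact_force: [4.3, 0.5, 6.0]
gripper_width: 13.7
```

```bash
python3 gen.py 450 287.6 8 8 127
```

```text
{'clock': 14.075, 'joints': [0.013, 0.254, -0.582, 0.001, -0.737, -0.052], 'position': [426.779, -154.257, 270.248], 'ee_rot': [-0.693, 0.72, 0.001, -0.001], 'contact_force': [4.349, 0.48, 6.047], 'gripper_width': 13.713}
meas 126.76828561959537 28.98808938974929
[[[0.007, -0.001, -0.013], 0, 1], [[0.017, -0.001, -0.022], 0, 1], [[0.029, -0.002, -0.03], 0, 1], [[0.042, -0.002, -0.036], 0, 1], [[0.055, -0.003, -0.04], 0, 1], [[0.069, -0.003, -0.042], 0, 1], [[0.083, -0.004, -0.042], 0, 1], [[0.096, -0.005, -0.04], 0, 1]]
```

>>> {"api": "play_rows", "payload": {"moves": [[[0.007,-0.001,-0.012],0,1],[[0.017,-0.001,-0.021],0,1],[[0.029,-0.002,-0.029],0,1],[[0.042,-0.002,-0.035],0,1],[[0.055,-0.003,-0.039],0,1],[[0.055,-0.003,-0.039],0,1]]}}

```text
clock: 14.82
position: [443.3, -155.0, 258.8]
ee_rot: [-0.694, 0.72, 0.001, -0.001]
contact_force: [2.7, 1.9, 7.4]
gripper_width: 13.8
```

```bash
python3 gen.py 450 287.9 4 8 167
```

```text
{'clock': 14.825, 'joints': [0.011, 0.296, -0.558, 0.001, -0.72, -0.05], 'position': [443.332, -155.011, 258.771], 'ee_rot': [-0.694, 0.72, 0.001, -0.001], 'contact_force': [2.666, 1.893, 7.424], 'gripper_width': 13.815}
meas 167.10615040417596 29.882587639252005
[[[0.007, -0.001, -0.002], 0, 1], [[0.014, -0.001, -0.003], 0, 1], [[0.02, -0.001, -0.003], 0, 1], [[0.027, -0.002, -0.003], 0, 1], [[0.034, -0.002, -0.002], 0, 1], [[0.041, -0.002, -0.001], 0, 1], [[0.048, -0.002, 0.001], 0, 1], [[0.055, -0.003, 0.003], 0, 1]]
```

>>> {"api": "play_rows", "payload": {"moves": [[[0.007,-0.001,-0.001],0,1],[[0.014,-0.001,-0.002],0,1],[[0.018,-0.001,-0.002],0,1],[[0.02,-0.001,-0.002],0,1]]}}

```text
clock: 15.32
position: [448.0, -155.2, 257.9]
ee_rot: [-0.694, 0.72, 0.003, -0.003]
contact_force: [-0.8, 1.4, 8.1]
gripper_width: 13.9
```

>>> {"api": "play_rows", "payload": {"moves": [[[0.004,0,0],0,1],[[0.004,0,0],0,1]]}}

```text
clock: 15.58
position: [448.5, -155.2, 257.9]
ee_rot: [-0.694, 0.72, 0.004, -0.004]
contact_force: [0.3, 2.1, 7.6]
gripper_width: 13.7
```

>>> {"api": "play_rows", "payload": {"moves": [[[0.01,0,0],0,1],[[0.01,0,0],0,1],[[0.01,0,0],0,1]]}}

```text
clock: 15.95
position: [450.2, -155.3, 257.8]
ee_rot: [-0.693, 0.72, 0.006, -0.006]
contact_force: [-0.0, 2.0, 8.2]
gripper_width: 13.5
```

Run:
```python
from h import *
p=snap('scene','s5'); s=st(); print(s['wrist_torque'],s['joint_efforts'])
print(R.from_quat(s['ee_rot']).as_matrix().round(4))
a=cv2.imread('pics/s5.png')[195:265,235:335]; cv2.imwrite('pics/s5c.png',cv2.resize(a,None,fx=7,fy=7,interpolation=cv2.INTER_CUBIC))
```

```text
{'clock': 16.0, 'joints': [0.01, 0.309, -0.54, -0.0, -0.739, -0.048], 'position': [450.194, -155.274, 257.788], 'ee_rot': [-0.693, 0.72, 0.006, -0.006], 'contact_force': [-0.167, 1.198, 7.903], 'gripper_width': 13.882}
[ 0.51019573  0.04602182 -0.14475994] [ -0.59792222 -26.25366032  11.25950664   2.54400618   0.05822925
   0.08068419]
[[-3.810e-02 -9.991e-01 -1.700e-02]
 [-9.993e-01  3.810e-02 -2.000e-04]
 [ 8.000e-04  1.700e-02 -9.999e-01]]
```

View pics/s5c.png

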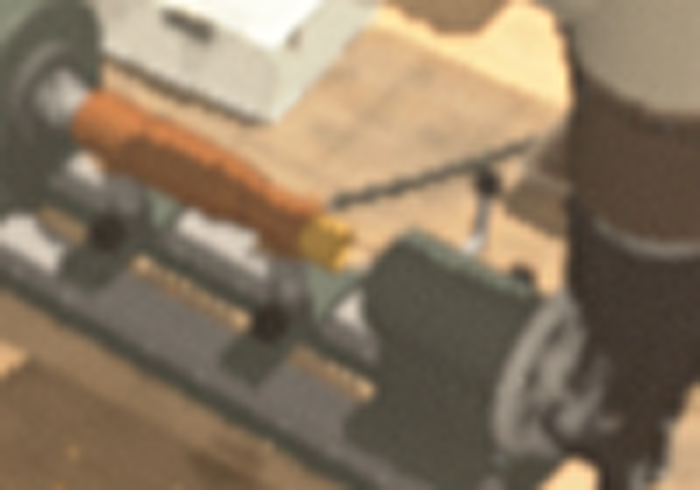

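>>> {"api": "play_rows", "payload": {"moves": [[[0.01,0,0.002],0,1],[[0.01,0,0.002],0,1],[[0.01,0,0.002],0,1]]}}

```text
clock: 16.38
position: [451.4, -155.3, 257.8]
ee_rot: [-0.693, 0.721, 0.008, -0.009]
contact_force: [-0.9, 1.9, 6.1]
gripper_width: 14.2
```

Run:
```python
from h import *
s=st(); print(s['wrist_torque'],s['joint_efforts'])
r=R.from_quat(s['ee_rot']).as_matrix();print(r[:,2].round(4), (s['position']+155*r[:,2]).round(2))
```

```text
{'clock': 16.375, 'joints': [0.01, 0.312, -0.535, -0.001, -0.748, -0.048], 'position': [451.433, -155.349, 257.789], 'ee_rot': [-0.693, 0.721, 0.008, -0.009], 'contact_force': [-0.905, 1.912, 6.073], 'gripper_width': 14.225}
[ 0.42774366  0.2546727  -0.06716547] [ -0.45228579 -26.98458195  11.98937774   2.70935766   0.2290517
   0.0651306 ]
[-2.390e-02  2.000e-04 -9.997e-01] [ 447.73 -155.32  102.83]
```

>>> {"api": "play_rows", "payload": {"moves": [[[0.01,0,0],0,1],[[0.02,0,0.001],0,1],[[0.02,0,0.001],0,1],[[0.02,0,0.001],0,1]]}}

```text
clock: 16.88
position: [455.6, -155.5, 257.6]
ee_rot: [-0.693, 0.721, 0.011, -0.011]
contact_force: [-0.0, 1.2, 7.5]
gripper_width: 14.0
```

```bash
cat > tip.py <<'E'
from h import *
s=st(); print(s['wrist_torque'],s['joint_efforts'])
r=R.from_quat(s['ee_rot']).as_matrix();print(r[:,2].round(4), (s['position']+155*r[:,2]).round(2))
E
python3 tip.py
```

```text
{'clock': 16.875, 'joints': [0.009, 0.32, -0.523, -0.001, -0.759, -0.047], 'position': [455.648, -155.47, 257.551], 'ee_rot': [-0.693, 0.721, 0.011, -0.011], 'contact_force': [-0.009, 1.19, 7.475], 'gripper_width': 13.995}
[ 0.33741834  0.24533408 -0.040046  ] [ -0.18493862 -27.29661584  12.05003142   2.60221258   0.26237212
   0.06111715]
[-3.090e-02  4.000e-04 -9.995e-01] [ 450.85 -155.41  102.63]
```

>>> {"api": "play_rows", "payload": {"moves": [[[0.01,0,0.001],0,1],[[0.02,0,0.002],0,1],[[0.02,0,0.002],0,1],[[0.02,0,0.002],0,1]]}}

```text
clock: 17.38
position: [458.2, -155.6, 257.3]
ee_rot: [-0.693, 0.721, 0.016, -0.015]
contact_force: [-5.4, 2.0, 10.4]
gripper_width: 13.9
```

```bash
python3 tip.py
```

```text
{'clock': 17.375, 'joints': [0.009, 0.326, -0.514, -0.002, -0.775, -0.047], 'position': [458.196, -155.59, 257.296], 'ee_rot': [-0.693, 0.721, 0.016, -0.015], 'contact_force': [-5.373, 2.023, 10.407], 'gripper_width': 13.914}
[ 0.68327869  1.61090892 -0.03313558] [-1.05044057e-01 -2.61613101e+01  1.37186176e+01  2.94261664e+00
  1.56805392e+00 -1.40837705e-02]
[-0.0438  0.001  -0.999 ] [ 451.41 -155.44  102.45]
```

>>> {"api": "play_rows", "payload": {"moves": [[[0,0,0],0,0],[[0,0,0],0,-1],[[0,0,0],0,-1],[[0,0,0],0,-1],[[0,0,0],0,-1]]}}

```text
clock: 18.0
position: [458.2, -155.6, 257.2]
ee_rot: [-0.693, 0.721, 0.016, -0.016]
contact_force: [-0.3, 0.0, -0.3]
gripper_width: 85.9
```

```bash
python3 tip.py
python3 - <<'E'
from h import *
p=snap('scene','s6')
a=cv2.imread('pics/s6.png')[185:295,245:395]; cv2.imwrite('pics/s6c.png',cv2.resize(a,None,fx=5,fy=5,interpolation=cv2.INTER_CUBIC))
E
```

```text
{'clock': 18.0, 'joints': [0.009, 0.326, -0.514, -0.002, -0.775, -0.047], 'position': [458.214, -155.588, 257.213], 'ee_rot': [-0.693, 0.721, 0.016, -0.016], 'contact_force': [-0.305, 0.032, -0.278], 'gripper_width': 85.908}
[-0.03588189 -0.12173396  0.02241916] [-8.85667425e-03 -3.07798433e+01  1.34179249e+01  3.00203785e+00
 -9.04712034e-02  2.20298721e-04]
[-0.0441  0.001  -0.999 ] [ 451.37 -155.43  102.36]
```

View pics/s6c.png

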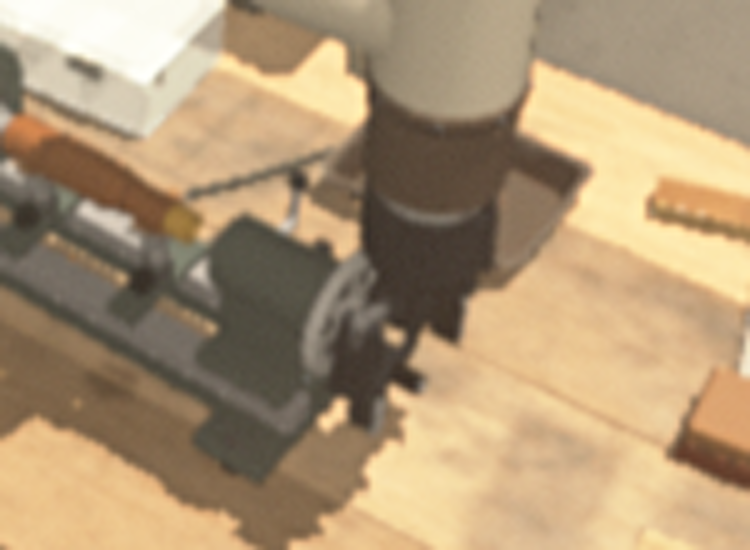

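>>> {"api": "play_rows", "payload": {"moves": [[[0,0,0.1],0,-1],[[0,0,0.25],0,-1],[[0,0,0.4],0,-1],[[0,0,0.55],0,-1],[[0,0,0.55],0,-1],[[0,0.2,0.55],0,-1],[[0,0.4,0.55],0,-1],[[0,0.5,0.55],0,-1],[[0,0.5,0.55],0,-1]]}}

```text
clock: 19.18
position: [458.0, -4.0, 421.4]
ee_rot: [-0.694, 0.72, 0.016, -0.016]
contact_force: [-0.0, -1.1, -0.4]
gripper_width: 85.3
```

```bash
python3 tip.py
python3 - <<'E'
from h import *
p=snap('wrist','w3'); save(p,'w3'); print(p['xyz'])
a=cv2.imread('pics/w3.png')[60:380,180:400]; cv2.imwrite('pics/w3c.png',cv2.resize(a,None,fx=1.85,fy=1.85,interpolation=cv2.INTER_CUBIC))
E
```

```text
{'clock': 19.175, 'joints': [0.343, 0.093, -0.334, -0.017, -1.186, -0.372], 'position': [457.985, -3.981, 421.355], 'ee_rot': [-0.694, 0.72, 0.016, -0.016], 'contact_force': [-0.037, -1.053, -0.441], 'gripper_width': 85.285}
[ 0.00651204 -0.02739061  0.01790568] [  0.71728796 -23.52306247  18.46034288   4.02631491  -0.05313099
  -0.09151494]
[-4.56e-02  7.00e-04 -9.99e-01] [450.91  -3.87 266.52]
[453.11619236 -73.99615414 390.47145477]
```

View pics/w3.png

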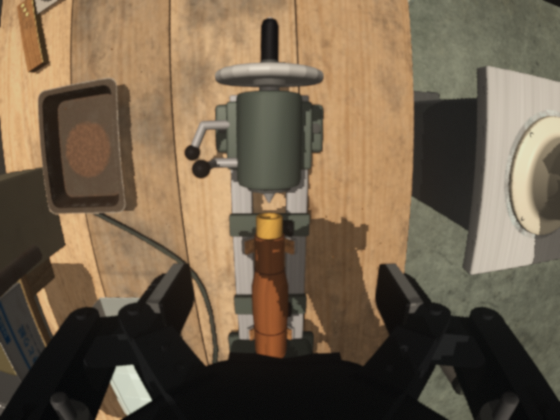

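Run:
```python
from h import *
a=cv2.imread('pics/w3.png')[180:360,220:320]; cv2.imwrite('pics/w3d.png',cv2.resize(a,None,fx=3.3,fy=3.3,interpolation=cv2.INTER_CUBIC))
```

```text
(no output)
```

View pics/w3d.png

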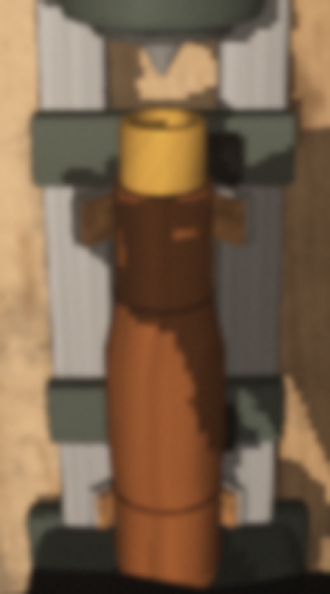

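Run:
```python
from h import *
p=load('w3')
W=lambda u,v:(u/3.3+220-.35,v/3.3+180-.35)
for n,a,b in [('point',(162,77),(162,77)),('ferrtip',(121,118),(208,118)),('join',(119,188),(213,188)),('groove1',(112,302),(214,304)),('wide',(108,400),(224,400)),('groove2',(115,495),(219,500)),('butt',(115,570),(215,575))]:
    A=fpl(p,*W(*a),130);B=fpl(p,*W(*b),130); print(n,np.round((A+B)/2,1),np.round(np.linalg.norm(A-B),1))
```

```text
point [456.6  -5.5 130. ] 0.0
ferrtip [456.5   5.3 130. ] 22.1
join [457.1  24.2 130. ] 24.4
groove1 [459.6  57.5 130. ] 27.6
wide [460.5  88.6 130. ] 32.8
groove2 [462.1 123.6 130. ] 31.1
butt [464.5 153.8 130. ] 31.3
```

>>> {"api": "play_rows", "payload": {"moves": [[[0.01,0.15,0],-0.01,-1],[[0.032,0.303,0],-0.01,-1],[[0.032,0.303,0],-0.01,-1],[[0.032,0.303,-0.15],-0.01,-1],[[0.032,0.303,-0.3],-0.01,-1],[[0.032,0.303,-0.4],-0.01,-1],[[0.032,0.303,-0.46],-0.01,-1],[[0.032,0.303,-0.46],-0.01,-1],[[0.032,0.303,-0.46],-0.01,-0.2],[[0.032,0.303,-0.46],-0.01,0],[[0.032,0.303,-0.46],-0.01,0]]}}

```text
clock: 20.6
position: [467.7, 86.0, 284.1]
ee_rot: [-0.692, 0.722, 0.016, -0.015]
contact_force: [-0.3, -0.6, 0.0]
gripper_width: 42.6
```

```bash
python3 tip.py
python3 - <<'E'
from h import *
p=snap('scene','s7')
a=cv2.imread('pics/s7.png')[175:285,195:345]; cv2.imwrite('pics/s7c.png',cv2.resize(a,None,fx=5,fy=5,interpolation=cv2.INTER_CUBIC))
p=snap('top','t7')
a=cv2.imread('pics/t7.png')[205:285,200:370]; cv2.imwrite('pics/t7c.png',cv2.resize(a,None,fx=4.7,fy=4.7,interpolation=cv2.INTER_CUBIC))
E
```

```text
{'clock': 20.6, 'joints': [0.518, 0.274, -0.492, -0.031, -0.843, -0.539], 'position': [467.706, 85.954, 284.141], 'ee_rot': [-0.692, 0.722, 0.016, -0.015], 'contact_force': [-0.34, -0.636, 0.005], 'gripper_width': 42.647}
[-0.05315361 -0.1049887   0.03556177] [-5.56750351e-02 -2.91031480e+01  1.44558245e+01  3.21661077e+00
 -7.73157086e-02  5.48233165e-04]
[-0.0443  0.0016 -0.999 ] [460.84  86.19 129.29]
```

View pics/s7c.png

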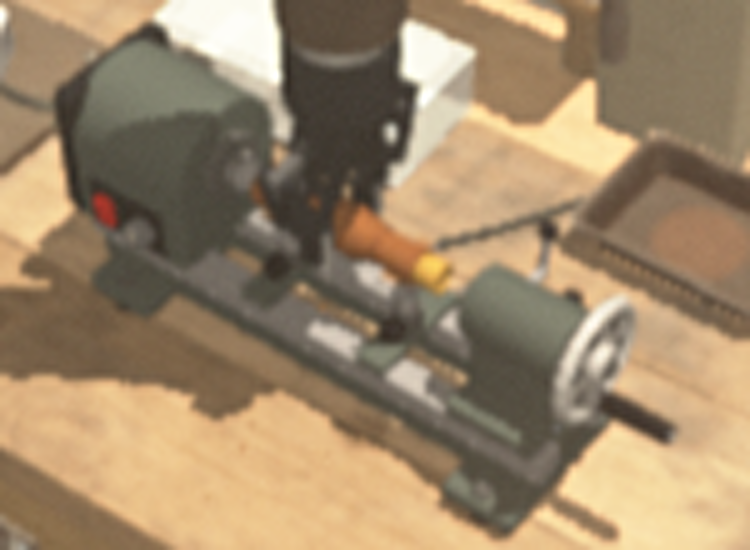

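>>> {"api": "play_rows", "payload": {"moves": [[[0,0,0],0,0.15],[[0,0,0],0,1],[[0,0,0],0,1],[[0,0,0],0,1]]}}

```text
clock: 21.2
position: [468.1, 86.2, 284.4]
ee_rot: [-0.692, 0.722, 0.016, -0.015]
contact_force: [1.7, -1.1, 3.8]
gripper_width: 32.0
```

```bash
python3 tip.py
```

```text
{'clock': 21.2, 'joints': [0.518, 0.275, -0.491, -0.031, -0.842, -0.539], 'position': [468.103, 86.207, 284.424], 'ee_rot': [-0.692, 0.722, 0.016, -0.015], 'contact_force': [1.726, -1.056, 3.758], 'gripper_width': 32.04}
[-0.19227842 -0.48776114 -0.03043557] [  0.50243435 -27.33457267  12.64021486   2.39571288  -0.36798248
   0.06659466]
[-0.0431  0.0017 -0.9991] [461.43  86.48 129.57]
```

>>> {"api": "play_rows", "payload": {"moves": [[[0,0,0.002],0,1],[[0,-0.006,0.002],0,1],[[0,-0.012,0.002],0,1],[[-0.001,-0.018,0.002],0,1],[[-0.001,-0.023,0.002],0,1],[[-0.001,-0.028,0.002],0,1],[[-0.001,-0.028,0.002],0,1]]}}

```text
clock: 22.08
position: [467.6, 77.5, 284.8]
ee_rot: [-0.692, 0.722, 0.016, -0.015]
contact_force: [0.9, -0.5, -0.4]
gripper_width: 32.2
```

```bash
python3 tip.py
python3 - <<'E'
from h import *
p=snap('scene','s8')
a=cv2.imread('pics/s8.png')[175:285,195:345]; cv2.imwrite('pics/s8c.png',cv2.resize(a,None,fx=5,fy=5,interpolation=cv2.INTER_CUBIC))
p=snap('wrist','w8')
E
```

```text
{'clock': 22.075, 'joints': [0.502, 0.271, -0.495, -0.03, -0.843, -0.524], 'position': [467.556, 77.542, 284.828], 'ee_rot': [-0.692, 0.722, 0.016, -0.015], 'contact_force': [0.935, -0.452, -0.445], 'gripper_width': 32.188}
[-0.08783733 -0.15851125 -0.05021547] [ 1.01801357e-01 -2.93232107e+01  1.46228653e+01  3.23580042e+00
 -1.14982347e-01  1.18793195e-02]
[-0.044   0.0013 -0.999 ] [460.73  77.74 129.98]
```

View pics/s8c.png

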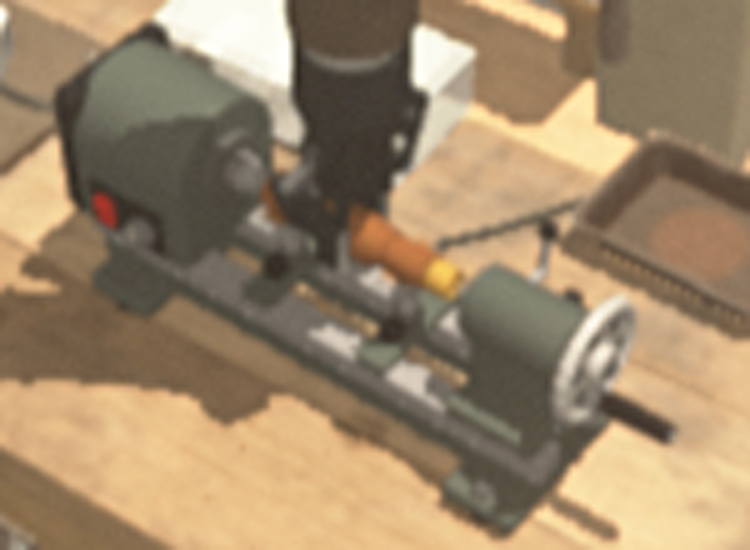

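View pics/w8.png

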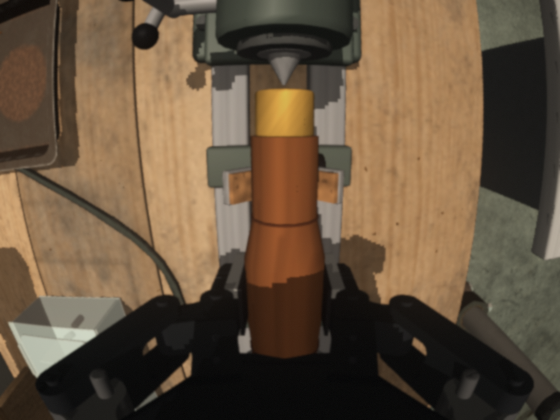

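>>> {"api": "play_rows", "payload": {"moves": [[[0,0,0.01],0,1],[[0,0,0.03],0,1],[[0,0,0.06],0,1],[[0,0,0.1],0,1],[[0,0,0.15],0,1],[[0,0,0.2],0,1],[[0,0,0.25],0,1],[[0,0,0.29],0,1],[[0,0,0.32],0,1],[[0,0,0.333],0,1],[[0,0,0.333],0,1],[[0,0,0.333],0,1]]}}

```text
clock: 23.68
position: [467.5, 77.6, 384.2]
ee_rot: [-0.692, 0.722, 0.016, -0.016]
contact_force: [0.2, 0.6, -0.3]
gripper_width: 31.8
```

>>> {"api": "play_rows", "payload": {"moves": [[[0,0,0],0,1],[[0,0,0],0,1],[[0,0,0],0,1],[[0,0,0],0,1]]}}

```text
clock: 24.18
position: [467.5, 77.6, 384.2]
ee_rot: [-0.692, 0.722, 0.016, -0.016]
contact_force: [-0.2, -0.2, -1.2]
gripper_width: 31.6
```

```bash
python3 tip.py
python3 - <<'E'
from h import *
p=snap('scene','s9')
a=cv2.imread('pics/s9.png')[155:285,195:345]; cv2.imwrite('pics/s9c.png',cv2.resize(a,None,fx=4.6,fy=4.6,interpolation=cv2.INTER_CUBIC))
p=snap('wrist','w9')
E
```

```text
{'clock': 24.175, 'joints': [0.502, 0.154, -0.359, -0.025, -1.097, -0.533], 'position': [467.483, 77.616, 384.201], 'ee_rot': [-0.692, 0.722, 0.016, -0.016], 'contact_force': [-0.235, -0.167, -1.188], 'gripper_width': 31.592}
[ 0.04319341 -0.10083429 -0.01426851] [ 4.36442997e-04 -2.62701863e+01  1.79012060e+01  4.02267516e+00
 -8.95523862e-02  8.37581865e-05]
[-0.0451  0.001  -0.999 ] [460.5   77.77 229.36]
```

View pics/s9c.png

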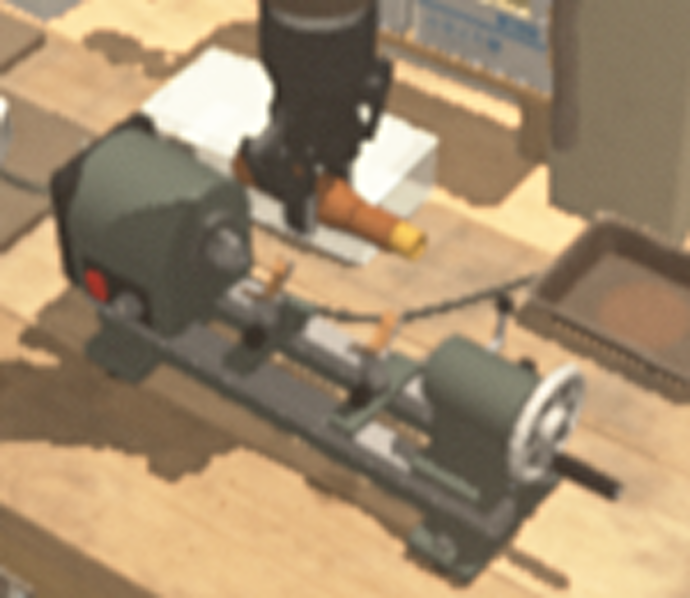

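View pics/w9.png

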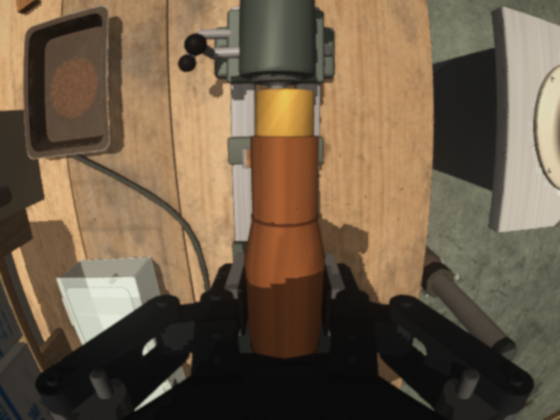

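Run:
```python
from h import *
print(arm.job_done()); st()
```

```text
the job is handed in; nothing more can be done
None
the job is handed in; nothing more can be done
```

The quill is wound fully home, and the handle was held level about 10 cm above its rests when I handed the job in, at about 24 s.

- **Winding back:** I gripped the crank and carried it round about 2.4 turns, from roughly 50° past the top to the bottom. There the resistance jumped to about 10 N (worked out from the wrist moment; the force reading showed 5 N) while the crank barely moved. The last wrist picture of the quill, taken before I touched the handle, showed its point about 10.8 mm clear of the ferrule, against the 11 mm expected at the stop.
- **Handle:** I gripped it at the balance point, eased it 8.7 mm towards the tailstock with next to no force, then lifted it straight up 99.4 mm.
- **Last checks:** The readings were steady over half a second, with an opening of about 32 mm and no side load. The handle sat in the same place in the wrist picture before and after the lift, so it had neither slipped nor pitched. The crank was still at the bottom, and nothing else in the pictures had moved.

**Discrepancies:**
- **Tool tilt:** The tool picked up about 2.5° of tilt while I pushed the crank to its stop. This is about the handle's own axis, so it does not take the handle off level.
- **Opening readings:** The gripper read about 2 mm under the true thickness on both the crank (14 mm for 16) and the handle (32 mm for 34).

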